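# Find the binding lid on the incubator

### The arm

A 6-joint arm with a two-finger parallel gripper is mounted at the origin on the work surface. World frame = base frame: x ahead of the robot, y to its left, z up, the work surface at z = 0. Lengths are in mm, angles in rad, forces in N, time in s.
With the tool pointing down it reaches from about 325 to 900 mm from the base axis. Payload 6.1 kg.
Tool frame: the origin (TCP) lies at the very end of the fingers, on their centre line; the grasp point (between the pads) lies 19 mm behind it; z points along the fingers, y is the line along which they close (so a half turn about z gives the same grasp; the last joint's range is limited). The gripper opens to 87 mm and grips with 3 to 60 N. Pads are 19 mm wide; open, the fingers measure 117 mm over their backs; the gripper's body (75 mm by 190 mm) begins 51 mm behind the grasp point.
Start: joints at [-1.275, 0.22, 1.526, -0, 1.395, -0.126], TCP at [255.869, -570.216, 222.538] pointing down, gripper open.
Joint ranges: [-2.98, 2.98], [-0.91, 2.08], [0.09, 2.57], [-1.24, 4.39], [0.2, 2.65], [-2.68, 2.68]. Speed limits (rad/s): [2.57, 2.57, 3.01, 3.14, 3.14, 3.14].

### API

Orientations are given as a unit quaternion [w, x, y, z].
In Python, from bench import env, release, close_gripper, kin, eyes, close_job, finder, read_time, read_qpos, read_qd, read_joint_torque, read_tool_pos, read_orientation, read_wrist_force, read_ft_torque, read_width, read_gripper_force gives the robot as it stands. Calls block until the motion is done:
- env.move_ptp(position, orientation): joint-space move of the TCP to a pose.
- env.move_l(position, orientation=None, velocity=150): straight line of the TCP; orientation=None keeps the orientation; velocity is the mean speed in mm/s.
- env.movej(angles): joint-space move.
- release() and close_gripper(grip_force=None): open the fingers fully, or close them until they stop; grip_force is the grip in N (None keeps the last).
- env.sleep(seconds).
- kin.solve_ik(position, orientation): joint angles nearest the present ones, or None.
- eyes.grab_frame(name): name is "scene" or "top" or "wrist"; returns the picture (420x560x3 uint8, red, green, blue); there is no depth.
- eyes.get_calibration(name): a dict with "fx", "fy", "cx", "cy" (pixels), "xyz" and "attitude" of the camera in the world. Camera axes: x right, y up, looking along -z (the intrinsics and any distortion apply to the point x, -y, -z); pixel columns grow to the right and rows downward; lengths in mm; the calibration is good to about 2 mm. The wrist camera is an equidistant fisheye: a pixel r from the principal point sees the ray r / f radians off the axis. A picture is of the moment at which its call begins: read the wrist's pose just before it. get_calibration takes no time and is no camera call; for the wrist camera it gives the pose at the moment of the call.
A pose or a line that the arm cannot do raises env.IKError and nothing moves.
- close_job(): hands the job in; it is judged then, once.
Trained networks look in the newest picture that a camera, given by its name, has taken for a name from the list of things; names that differ only in an ending like _2 or _b are one class to them, and where a whole thing is asked for, a point or a joint stands for the part that bears it (a point fixed in the world has none). Each returns a list of dicts, best first, with "score" (0 to 1); they miss things now and then, are a little off and sometimes report something else, mostly with a low value. They report only what shows in the picture. A call takes as long as a camera call.
- finder.boxes_of(camera, thing): "position" ([x, y, z] in mm, in world coordinates, good to about 4 mm: the middle of the surface that is visible of it).
- finder.pinpoint(camera, thing): "position" ([x, y, z] in mm, in world coordinates, good to about 4 mm: a listed point, or the origin of a listed thing).
Readings, each from a call of its own:
- read_time(): time.
- read_qpos(): joint angles.
- read_qd(): joint speeds.
- read_joint_torque(): joint torques, N m.
- read_tool_pos(): TCP position.
- read_orientation(): TCP orientation.
- read_wrist_force(): force on the tool from outside, world axes, zero at the start.
- read_ft_torque(): the same for the moment, N m.
- read_width(): finger opening in mm.
- read_gripper_force(): force on a finger pad.
Only numpy, scipy, OpenCV 4.12 (cv2) and the standard library are available. Lean on these libraries where they do the work, as an engineer would, in place of code of your own. Each camera call takes 0.05 s, during which the arm holds its last target. There are 200 camera calls.

### The job

Check the hinges of the bench-top incubator's three lids: swing each lid up gently by its front tongue and feel it through its arc. Two swing freely: leave them standing right open. One binds part-way up: do not force it past the bind, but lower it again and leave it fully shut. Do not disturb the things around.

Things in the scene. Friction and masses are not known exactly. Their poses are not given: they have to be found in the camera images.
- incubator: white bench-top incubator, fixed to the table, 180 mm front to back, 360 wide, top deck 78 mm high, three hinged lids side by side. Origin on the table, 75 mm behind the front face, 105 ahead of the rear face, midway across; x to the rear (away from the robot), y to the left lid, z up. Yawed up to 0.25 rad.
- lid_left (a joint): hinge of the left lid (seen from the robot, +y side). 0 rad = fully shut, 1.4 = end stop, right open (over 1.2 is right open, under 0.05 fully shut); starts up to 0.1 ajar. It stays where it is left. Raising it takes 1.5 to 3.5 N at the tongue (near 0 at a standstill); if it is the one that binds (any of the three), from 0.4 to 0.8 rad on it springs back by 0.4 to 0.6 N more per mm, and over 15 N in all is forcing.
- lid_middle (a joint): hinge of the middle lid (seen from the robot). 0 rad = fully shut, 1.4 = end stop, right open (over 1.2 is right open, under 0.05 fully shut); starts up to 0.1 ajar. It stays where it is left. Raising it takes 1.5 to 3.5 N at the tongue (near 0 at a standstill); if it is the one that binds (any of the three), from 0.4 to 0.8 rad on it springs back by 0.4 to 0.6 N more per mm, and over 15 N in all is forcing.
- lid_right (a joint): hinge of the right lid (seen from the robot, -y side). 0 rad = fully shut, 1.4 = end stop, right open (over 1.2 is right open, under 0.05 fully shut); starts up to 0.1 ajar. It stays where it is left. Raising it takes 1.5 to 3.5 N at the tongue (near 0 at a standstill); if it is the one that binds (any of the three), from 0.4 to 0.8 rad on it springs back by 0.4 to 0.6 N more per mm, and over 15 N in all is forcing.
- left_grip (a point): centre of the left lid's tongue, 145 mm from the hinge: a grey bar 14 mm wide (along the hinge), 18 mm high when shut, sticking 45 mm out of the lid's front edge, this point 35 mm out. Axes: x from tongue to hinge, y along the hinge, z out of the lid's top. Pinched by its sides from above, it turns between the fingers as the lid swings.
- middle_grip (a point): centre of the middle lid's tongue, 145 mm from the hinge: a grey bar 14 mm wide (along the hinge), 18 mm high when shut, sticking 45 mm out of the lid's front edge, this point 35 mm out. Axes: x from tongue to hinge, y along the hinge, z out of the lid's top. Pinched by its sides from above, it turns between the fingers as the lid swings.
- right_grip (a point): centre of the right lid's tongue, 145 mm from the hinge: a grey bar 14 mm wide (along the hinge), 18 mm high when shut, sticking 45 mm out of the lid's front edge, this point 35 mm out. Axes: x from tongue to hinge, y along the hinge, z out of the lid's top. Pinched by its sides from above, it turns between the fingers as the lid swings.
- left_hinge (a point): centre of the left lid's hinge line, level along the incubator's y, 85 mm above the table, 30 mm behind the incubator's origin. Axes as the tongue's. The lid is 112 mm long, 100 mm wide, 12 mm thick; lids are 110 mm apart.
- middle_hinge (a point): centre of the middle lid's hinge line, level along the incubator's y, 85 mm above the table, 30 mm behind the incubator's origin. Axes as the tongue's. The lid is 112 mm long, 100 mm wide, 12 mm thick; lids are 110 mm apart.
- right_hinge (a point): centre of the right lid's hinge line, level along the incubator's y, 85 mm above the table, 30 mm behind the incubator's origin. Axes as the tongue's. The lid is 112 mm long, 100 mm wide, 12 mm thick; lids are 110 mm apart.
- tube_rack: white block rack 64 x 144 mm, 93 mm tall over its capped tubes; a loose bystander, leave it where it is (origin at the centre of its underside)
- jar: amber jar, 72 mm across, 120 mm tall; a loose bystander, leave it where it is (origin at the centre of its underside)
- tub: flat lidded plastic tub 138 x 198 mm, 63 mm tall; a loose bystander, leave it where it is (origin at the centre of its underside)
- slide_box: open paper box of glass slides 50 x 85 mm, 28 mm tall, on the table in front of the incubator; a loose bystander, leave it where it is (origin at the centre of its underside)
- vial_a: small capped vial, 25 mm across, 44 mm tall, on the incubator's rear deck; a loose bystander, leave it where it is (origin at the centre of its underside)
- vial_b: second such vial on the rear deck; a loose bystander, leave it where it is (origin at the centre of its underside)
- dishes: stack of three clear dishes, 90 mm across, 42 mm tall; a loose bystander, leave it where it is (origin at the centre of its underside)

How it is judged (in metres and radians):
On the way:
1. the binding lid has been swung up until it bears on its bind (value of joint bind above 0.001 m), for 0.1 s.
At the end, for the whole second after the job is handed in: The two free lids stand right open (over 1.2 rad), the binding lid is fully shut again (under 0.05 rad), all three at rest and let go (((value of joint lid_left below 0.05 rad and value of joint each of lid_middle, lid_right above 1.2 rad) or (value of joint lid_middle below 0.05 rad and value of joint each of lid_left, lid_right above 1.2 rad) or (value of joint lid_right below 0.05 rad and value of joint each of lid_left, lid_middle above 1.2 rad)) and velocity of joint lid_left between -0.05 and 0.05 rad/s and velocity of joint lid_middle between -0.05 and 0.05 rad/s and velocity of joint lid_right between -0.05 and 0.05 rad/s); the robot touches nothing.
It fails at once if the binding lid is forced past its bind (over 15 to 20 N at the tongue) (value of joint bind above 0.01 m).
It fails at once if a loose thing around is shifted over 30 mm or tipped (distance of any of tube_rack, jar, tub, slide_box, vial_a, vial_b, dishes from where it was at the start of the episode above 0.03 m or angle between any of tube_rack, jar, tub, slide_box, vial_a, vial_b, dishes's own z axis and vertical above 0.4 rad).
It also fails if it takes over 67 s, if anything falls off the work surface, if the arm or the gripper's body presses on something with over 40 N, if the wrist force passes 120 N, or if a joint passes its speed limit or range.

## Working session

There is one attempt and no reset: what is moved stays moved. The work goes in short steps, each a Python script; the robot and the scene stay as the last script left them, time stands still between calls to the robot, and variables do not carry over. Pictures are saved under pics/ and viewed, at most 10 in all, crops included, and the job is handed in when it is done.

```bash
mkdir -p pics
python3 - <<'E'
from bench import *
import cv2,numpy as np
for c in ["scene","top"]:
    im=eyes.grab_frame(c); cv2.imwrite(f"pics/{c}0.png",im[:,:,::-1])
    for t in ["incubator","left_grip","middle_grip","right_grip","left_hinge","middle_hinge","right_hinge"]:
        print(c,t,[(np.round(d["position"]).tolist(),round(d["score"],2)) for d in finder.pinpoint(c,t)[:3]])
for t in ["tube_rack","jar","tub","slide_box","vial_a","dishes"]:
    print(t,[(np.round(d["position"]).tolist(),round(d["score"],2)) for d in finder.pinpoint("top",t)[:3]])
print(read_time(),read_orientation(),read_wrist_force())
E
```

```text
scene incubator [([604.0, 50.0, -4.0], 0.57)]
scene left_grip [([484.0, 162.0, 94.0], 0.89)]
scene middle_grip [([490.0, 46.0, 88.0], 0.64)]
scene right_grip [([494.0, -62.0, 87.0], 0.72), ([333.0, 346.0, 2.0], 0.46)]
scene left_hinge [([628.0, 167.0, 85.0], 0.65)]
scene middle_hinge [([632.0, 57.0, 88.0], 0.93), ([693.0, -80.0, 80.0], 0.73), ([594.0, -450.0, 1.0], 0.31)]
scene right_hinge [([633.0, -57.0, 88.0], 0.59)]
top incubator [([604.0, 55.0, 1.0], 0.58)]
top left_grip [([479.0, 163.0, 87.0], 0.8)]
top middle_grip [([491.0, 50.0, 92.0], 0.91)]
top right_grip [([490.0, -65.0, 90.0], 0.76)]
top left_hinge [([628.0, 164.0, 84.0], 0.85)]
top middle_hinge [([635.0, 55.0, 85.0], 0.77)]
top right_hinge [([637.0, -55.0, 85.0], 0.79)]
tube_rack [([487.0, 436.0, 1.0], 0.86)]
jar [([596.0, -456.0, 0.0], 0.78)]
tub [([301.0, -454.0, 2.0], 0.61)]
slide_box [([412.0, 17.0, 2.0], 0.67), ([687.0, 145.0, 77.0], 0.16)]
vial_a [([636.0, -56.0, 82.0], 0.44), ([695.0, -82.0, 77.0], 0.42), ([689.0, 148.0, 77.0], 0.41)]
dishes [([332.0, 342.0, 3.0], 0.69)]
1.1 [ 2.20438446e-05  9.77841870e-01  2.09344876e-01 -1.56912873e-06] [ 0.08041442 -0.27015833 -0.61977847]
```

```bash
python3 -c "
import cv2,numpy as np
a=cv2.imread('pics/scene0.png');b=cv2.imread('pics/top0.png')
cv2.imwrite('pics/both.png',cv2.resize(np.vstack([a,b]),(400,600)))"
```

```text
(no output)
```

View pics/top0.png

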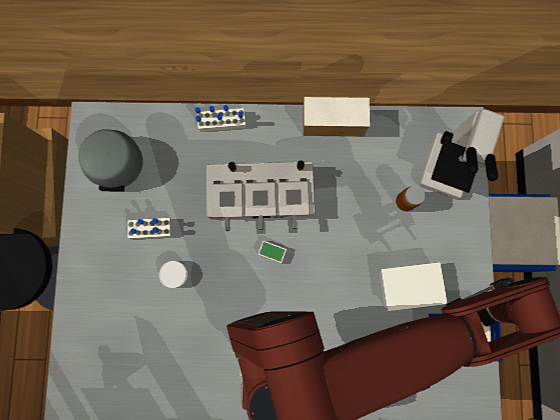

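View pics/scene0.png

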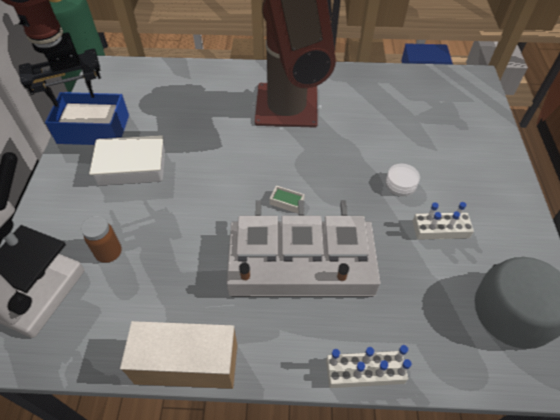

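The top view shows the incubator at about (260,190), almost square to the robot. Its tongues are at (227,224), (261,224) and (293,224), the slide box is in front at (272,251) and the vials are on the rear deck. The scene view agrees, and the networks' points fit the stated geometry. Next I'll fit the pose and try the middle lid.

```bash
cat > h.py <<'E'
from bench import *
import numpy as np
from scipy.optimize import least_squares
OFF={"left":110,"middle":0,"right":-110}
G={"left":[(484,162,94),(479,163,87)],"middle":[(490,46,88),(491,50,92)],"right":[(494,-62,87),(490,-65,90)]}
H={"left":[(628,167,85),(628,164,84)],"middle":[(632,57,88),(635,55,85)],"right":[(633,-57,88),(637,-55,85)]}
def pt(p,n,th,r=145):
    hx,hy,yaw=p[:3]; ex=np.array([np.cos(yaw),np.sin(yaw),0]); ey=np.array([-ex[1],ex[0],0])
    return np.array([hx,hy,85])+OFF[n]*ey-r*np.cos(th)*ex+[0,0,r*np.sin(th)]
def res(v):
    a=dict(zip(OFF,v[3:]))
    return np.concatenate([np.concatenate([q-pt(v,n,a[n]) for q in G[n]]+[q-pt(v,n,0,0) for q in H[n]]) for n in OFF])
s=least_squares(res,[632,55,.04,.03,.03,.03],bounds=([500,-50,-.3,0,0,0],[750,150,.3,.1,.1,.1]))
P=s.x[:3]; TH=dict(zip(OFF,s.x[3:]))
Q=[0,np.cos(P[2]/2),np.sin(P[2]/2),0]
DZ=np.array([0,0,-19.])          # TCP below grasp point
EX=np.array([np.cos(P[2]),np.sin(P[2]),0])
def tcp(n,th,dr=0): return pt(P,n,th,145+dr)+DZ
def force(f0,th):
    env.sleep(.08); f=np.array(read_wrist_force())-f0
    rad=-np.cos(th)*EX+[0,0,np.sin(th)]; tan=np.sin(th)*EX+[0,0,np.cos(th)]
    return -f@tan, f@rad         # resistance to raising; outward push on the tool
def grasp(n):
    th=TH[n]; env.move_ptp(tcp(n,th)+[0,0,70],Q); env.move_l(tcp(n,th),Q)
    f0=np.array(read_wrist_force()); close_gripper(25); env.sleep(.1)
    print(n,"grasp th",round(th,3),"width",read_width(),"f",np.round(np.array(read_wrist_force())-f0,1),"t",read_time())
    return f0
def swing(n,f0):
    """raise until a bind is felt (returns its angle) or the lid is open (None)"""
    th=TH[n]; dr=0
    while th<1.36:
        th=min(th+(.025 if th<1 else .05),1.36)
        env.move_l(tcp(n,th,dr),Q,velocity=50); ft,fr=force(f0,th)
        dr+=np.clip(.1*fr,-.5,.5)
        print(f"{th:.3f}:{ft:.1f}/{fr:.1f}/{dr:.1f}",end=" ")
        if ft>5.5: print("BIND"); return th,dr
    print(); return None,dr
def lower(n,f0,th,dr):
    while th>-.08:
        d=.04 if th>.12 else .008
        th-=d; env.move_l(tcp(n,th,dr),Q,velocity=60 if d>.01 else 30); ft,fr=force(f0,th)
        dr+=np.clip(.1*fr,-.5,.5)
        print(f"{th:.3f}:{ft:.1f}/{fr:.1f}",end=" ")
        if th<.12 and ft<-6: break
    print()
def leave():
    release(); p=np.array(read_tool_pos()); env.move_l(p+[0,0,80],Q)
def look(n):
    eyes.grab_frame("scene"); 
    for w in ("_grip",): print([(np.round(d["position"]).tolist(),round(d["score"],2)) for d in finder.pinpoint("scene",n+w)[:2]])
E
python3 - <<'E'
from h import *
print(P,TH,np.sqrt(np.mean(s.fun**2)))
env.move_l(np.array(read_tool_pos())+[0,0,60])
f0=grasp("middle"); np.save("f0.npy",f0)
th,dr=swing("middle",f0); np.save("st.npy",[th or 0,dr])
print(th,read_width(),read_time())
E
```

```text
[6.32484667e+02 5.50240709e+01 4.05948602e-02] {'left': np.float64(0.037525420923436255), 'middle': np.float64(0.035158932240716034), 'right': np.float64(0.02410348856817803)} 2.2904599865726576
middle grasp th 0.035 width 13.677925057519316 f [-0.4 -2.4 -2. ] t 5.9417
0.060:0.9/-0.1/-0.0 0.085:1.5/0.0/-0.0 0.110:0.1/0.5/0.0 0.135:1.2/1.2/0.2 0.160:1.8/1.3/0.3 0.185:1.3/1.5/0.4 0.210:1.6/-0.6/0.4 0.235:2.6/0.6/0.4 0.260:1.5/0.6/0.5 0.285:0.9/1.2/0.6 0.310:1.5/0.2/0.6 0.335:1.8/-0.0/0.6 0.360:1.3/-0.1/0.6 0.385:1.4/1.2/0.8 0.410:1.3/0.7/0.8 0.435:1.2/1.1/0.9 0.460:1.8/1.0/1.0 0.485:1.0/-0.1/1.0 0.510:1.7/-0.7/1.0 0.535:1.3/0.8/1.0 0.560:1.4/1.4/1.2 0.585:0.5/-0.1/1.2 0.610:1.5/-0.0/1.2 0.635:1.1/0.4/1.2 0.660:2.0/0.1/1.2 0.685:1.9/2.2/1.4 0.710:1.9/-2.1/1.2 0.735:1.1/0.1/1.2 0.760:1.8/0.5/1.3 0.785:1.8/0.5/1.3 0.810:2.0/0.6/1.4 0.835:2.5/-1.3/1.3 0.860:2.0/0.2/1.3 0.885:2.4/-0.7/1.2 0.910:2.3/0.6/1.3 0.935:2.2/0.9/1.4 0.960:2.8/-1.1/1.3 0.985:3.2/-0.9/1.2 1.010:3.0/-0.1/1.2 1.060:1.4/-1.8/1.0 1.110:1.1/-0.0/1.0 1.160:0.5/0.5/1.0 1.210:1.2/-0.1/1.0 1.260:1.8/-1.6/0.9 1.310:1.8/-2.5/0.6 1.360:2.2/-0.7/0.5 
None 13.771282322819816 21.6167
```

Middle is free: no rise in force over the whole arc. I'll release it and do the right lid, taking bigger steps outside the range where a bind can start.

```bash
sed -i 's/th+(.025 if th<1 else .05)/th+(.033 if .34<th<.95 else .1)/; s/velocity=50/velocity=70/; s/sleep(.08)/sleep(.06)/; s/d=.04 if th>.12/d=.08 if th>.16/' h.py
python3 - <<'E'
from h import *
leave(); look("middle"); print(read_time())
f0=grasp("right"); th,dr=swing("right",f0)
print(th,read_width(),read_time())
if th:
    env.sleep(.2); print(force(f0,th)); lower("right",f0,th,dr)
leave(); look("right"); print(read_time())
import cv2; cv2.imwrite("pics/s1.png",eyes.grab_frame("scene")[:,:,::-1])
E
```

```text
[([607.0, 56.0, 225.0], 0.7)]
23.75
right grasp th 0.024 width 13.981341241203989 f [-1.5  0.3 -0.9] t 26.5083
0.124:0.1/2.2/0.2 0.224:1.4/2.6/0.5 0.324:0.8/2.9/0.8 0.424:1.3/2.3/1.0 0.457:1.3/-0.9/0.9 0.490:0.8/-0.7/0.8 0.523:3.2/-1.0/0.7 0.556:6.2/-1.3/0.6 BIND
0.5561034885681782 13.845690142029046 29.4083
(np.float64(6.591399575860258), np.float64(0.025904315925489474))
0.476:1.9/4.9 0.396:1.1/-0.8 0.316:1.1/-4.1 0.236:2.2/-3.7 0.156:0.9/-3.8 0.148:0.9/-1.3 0.140:1.2/1.8 0.132:-0.2/1.8 0.124:-0.7/0.8 0.116:-0.5/0.9 0.108:0.4/0.8 0.100:-0.0/-0.8 0.092:-0.3/-0.8 0.084:1.0/-0.6 0.076:-0.2/-0.4 0.068:-0.8/-1.3 0.060:-0.6/0.6 0.052:-0.4/-1.0 0.044:0.4/0.5 0.036:0.5/-0.9 0.028:-0.4/0.2 0.020:0.1/-0.1 0.012:-0.0/-0.5 0.004:-0.4/-0.3 -0.004:-0.3/0.9 -0.012:-3.2/1.8 -0.020:-11.4/3.8 
[([493.0, -58.0, 80.0], 0.94)]
40.5833
```

View pics/s1.png

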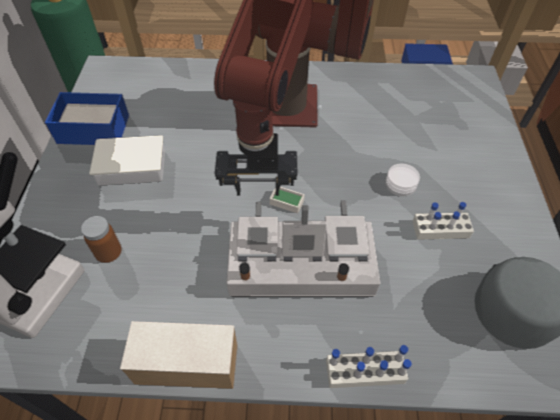

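The picture shows the middle lid standing open at (304,235), the right lid shut at (257,235), and nothing around them moved. The right lid gave a clear spring rise from about 0.5 rad, and I lowered it onto its seat. Left is next.

Run:
```python
from h import *
f0=grasp("left"); th,dr=swing("left",f0)
print(th,read_width(),read_time())
if th is None: leave()
for n in OFF: look(n)
print(read_time())
import cv2; cv2.imwrite("pics/s2.png",eyes.grab_frame("scene")[:,:,::-1])
```

```text
left grasp th 0.038 width 14.040795866944876 f [-0.4 -1.8  1.4] t 43.4
0.138:-1.1/1.4/0.1 0.238:-0.6/3.4/0.5 0.338:0.1/4.0/0.9 0.438:-0.5/3.3/1.2 0.471:0.4/-1.7/1.0 0.504:1.2/-0.8/1.0 0.537:0.7/0.9/1.0 0.570:0.5/0.9/1.1 0.603:0.7/1.6/1.3 0.636:1.1/0.9/1.4 0.669:0.5/-0.2/1.4 0.702:1.3/0.4/1.4 0.735:0.4/1.0/1.5 0.768:1.8/0.4/1.5 0.801:0.9/0.4/1.6 0.834:1.6/0.1/1.6 0.867:2.3/-0.3/1.6 0.900:1.3/0.4/1.6 0.933:1.2/0.0/1.6 0.966:0.7/-0.0/1.6 1.066:-0.3/-0.2/1.6 1.166:-0.4/-0.8/1.5 1.266:0.1/-0.6/1.4 1.360:0.5/0.3/1.5 
None 13.61553898268245 51.6583
[([597.0, 167.0, 225.0], 0.56)]
[([608.0, 56.0, 221.0], 0.81), ([494.0, -61.0, 81.0], 0.52)]
[([492.0, -59.0, 86.0], 0.84)]
53.9917
```

View pics/s2.png

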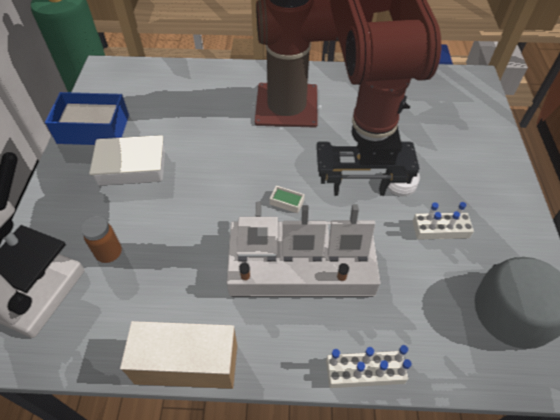

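The picture shows the left (352,240) and middle (304,240) lids standing open and the right one (257,236) shut. The gripper is clear of everything and nothing else has moved.

```bash
python3 -c "
from bench import *
print(close_job())"
```

```text
the job is handed in; nothing more can be done
None
```

The job is handed in: the left and middle lids swing freely and stand right open, while the right lid binds from about 0.5 rad, was raised only to about 6.6 N, and is shut again; nothing around moved in the last picture.

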